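# Make up a casting mould in the ratchet clamp

### The job

Work the red-handled ratchet lever back and forth until the two plaster mould halves in the clamp are fully shut against each other, closing them with the lever and not by pushing the moving half. Then take the plaster pouring collar (the block with the round hole), which stands on edge in the drying rack, and press it flush into the recess in the top of the shut mould; you will have to put it down flat on the bench first and take it again by its sides. Leave the other pieces and tools where they are.

Things in the scene. Friction and masses are not known exactly. Their poses are not given: they have to be found in the camera images.
- clamp: Green mould clamp fixed to the bench, base 180 x 420 mm. Origin on the bench under the closed mould's middle, z up. Fixed plaster half: y -65 mm to the parting plane y = 0; moving half on its +y side; ratchet gear at y = 190 mm. Each half is 130 (x) x 65 (y) mm, top 130 mm above the bench. Only the lever (arm 119 to 126 mm, grip to 178 mm) and the axle nut (137 mm) reach higher or near it.
- carriage (a joint): How far the moving half has come, m: 0 = open (40 mm gap), 0.040 = shut on the fixed half, where it stops dead. Only the lever moves it, to the clamp's -y, 5 mm per notch of the 18-notch wheel; a pawl and about 45 N of friction hold it between strokes.
- lever (a joint): Swing of the lever about the vertical axis at pivot, rad, -0.65 to 0.65 (stops); at 0 it points to the clamp's -x. Towards larger values (counter-clockwise from above, grip going to the clamp's -y) it drives, 5 to 11 N at the grip; back, it clicks over the notches, under 6 N. Up to 0.35 rad of a drive stroke may be idle; a full stroke gives 2 to 3 notches. It stays where left.
- lever_grip (a point): Middle of the lever's upright red round grip (26 mm across, 52 mm tall, from 126 to 178 mm above the bench), 130 mm from the lever's axis; the point lies 158 mm above the bench. Its x axis points along the lever to the pivot.
- pivot (a point): Point on the vertical axis of the ratchet wheel and lever, 122 mm above the bench; axes as the clamp's.
- recess (a point): Middle of the recess in the closed mould's top, level with the top face (130 mm above the bench); axes as the clamp's. Shut, the recess is 87 (x) x 59 (y) mm, 24 mm deep, with a ledge floor round the 44 mm wide vase cavity. It straddles the parting plane, so it is whole only when the halves are shut.
- moving_half: The sliding plaster half with its dark steel pressure plate and rack bar. Origin on the bench under its parting face, which is its y = 0; axes as the clamp's.
- collar: Plaster pouring collar, 84 x 56 x 24 mm, with a 30 mm hole through the middle of its 84 x 56 faces; 0.10 to 0.17 kg. Origin at its centre; x along the 84, y along the 24 (hole axis), z along the 56. It starts on its long edge in a rack slot, z up. Both faces are alike. Flush, it lies with y vertical, x along the recess's x, its centre 12 mm below the mould's top.
- rack: Wooden drying rack, 110 x 262 mm, fixed, origin at the middle of its underside. Three slots along its x, at y = -82, 0 and 82 mm, each 28 mm wide between strips that reach 30 mm above the bench; the slot floors are 10 mm above the bench. One plaster piece stands in each slot, in any order.
- slab: Plain plaster slab, 74 x 24 x 66 mm, standing in the rack; origin under its middle. Leave it.
- arch: Plaster piece with a rounded top, 70 x 24 x 71 mm, standing in the rack; origin under its middle. Leave it.
- bowl: Blue bowl, 104 mm across, 50 mm tall, origin under its middle. Leave it.
- teacup: Terracotta cup, 72 mm across, 75 mm tall, origin under its middle. Leave it.
- mallet: Wooden mallet, 260 mm long, lying on the bench; origin under its middle. Leave it.
- brush: Brush, 200 mm long, lying on the bench; origin under its middle. Leave it.
- rib: Round flat wooden throwing rib, 90 mm across, 6 mm thick. Leave it.
Mind the look-alikes: they are no part of the job. Leave any yellow look-alike of the collar alone.

How it is judged:
By the outcome, as a careful person would: the job done as asked, in the order asked, and still so for the second after the job is handed in, with the robot touching nothing.
It also fails if it takes over 72 s, if anything falls off the work surface, if the arm or the gripper's body presses on something with over 40 N, if the wrist force passes 120 N, or if a joint passes its speed limit or range.

### The arm

A 6-joint arm with a two-finger parallel gripper is mounted at the origin on the work surface. World frame = base frame: x ahead of the robot, y to its left, z up, the work surface at z = 0. Lengths are in m, angles in degrees, forces in N, time in s.
With the tool pointing down it reaches from about 0.325 to 0.85 m from the base axis. Payload 15.5 kg.
Tool frame: the origin (TCP) lies midway between the tips of the shut fingers; the grasp point (between the pads) lies 19 mm behind it; z points along the fingers, y is the line along which they close (so a half turn about z gives the same grasp; the last joint's range is limited). The gripper opens to 91 mm and grips with 3 to 60 N. Pads are 32 mm wide; open, the fingers measure 118 mm over their backs; the gripper's body (76 mm by 178 mm) begins 60 mm behind the grasp point.
Start: joints at [62.939, 28.281, 77.091, -0, 74.628, -5.472], TCP at [0.23, 0.581, 0.214] pointing down, gripper open.
Joint ranges: [-166.48, 166.48], [-47.26, 123.95], [12.59, 153.08], [-70.14, 250.14], [6.76, 159.57], [-176.63, 176.63]. Speed limits (degrees/s): [108.29, 108.29, 147.25, 172.46, 172.46, 172.46].

### API

Orientations are given as a 3x3 rotation matrix whose columns are the frame's x, y, z axes.
In Python, from bench import ctrl gives the robot as it stands. The module is installed in compiled form; this text tells all that it offers. Calls block until the motion is done:
- ctrl.goto(position, orientation): joint-space move of the TCP to a pose.
- ctrl.move_l(position, vel=0.15, ori=None, contact_N=None): straight line of the TCP; ori=None keeps the orientation; vel is the mean speed in m/s. With contact_N (N) it stops when the force on the tool has changed by that much, and returns True; else False.
- ctrl.movej(angles): joint-space move.
- ctrl.command_gripper(opening): opening from 0.0 (shut) to 1.0 (fully open); the grip force is fixed at half the most; returns when the fingers have stopped.
- ctrl.sleep(seconds).
- ctrl.ik(position, orientation): joint angles nearest the present ones, or None.
- ctrl.read_camera(name): name is "scene" or "side" or "wrist"; returns the picture (384x512x3 uint8, blue, green, red); there is no depth.
- ctrl.camera_params(name): a dict with "fx", "fy", "cx", "cy" (pixels), "pose" (4x4, takes a point from camera to world coordinates); the wrist camera has in their place "T_tool_cam" (4x4, takes a point from camera to tool coordinates, whose origin is the TCP and whose axes are the flange's). Camera axes: x right, y up, looking along -z (the intrinsics and any distortion apply to the point x, -y, -z); pixel columns grow to the right and rows downward; lengths in m; the calibration is good to about 2 mm. A picture is of the moment at which its call begins: read the wrist's pose just before it. camera_params takes no time and is no camera call.
A pose or a line that the arm cannot do raises ctrl.MotionError and nothing moves.
- ctrl.sign_off(): hands the job in; it is judged then, once.
Readings, each from a call of its own:
- ctrl.current_t(): time.
- ctrl.current_q(): joint angles.
- ctrl.current_dq(): joint speeds.
- ctrl.current_effort(): joint torques, N m.
- ctrl.current_tool_pos(): TCP position.
- ctrl.current_eef_rot(): TCP orientation.
- ctrl.current_contact_force(): force on the tool from outside, world axes, zero at the start.
- ctrl.current_wrist_torque(): the same for the moment, N m.
- ctrl.current_grip_width(): opening from 0.0 (shut) to 1.0 (fully open).
- ctrl.current_grasp_force(): force on a finger pad.
Only numpy, scipy, OpenCV 4.12 (cv2) and the standard library are available. Lean on these libraries where they do the work, as an engineer would, in place of code of your own. Each camera call takes 0.05 s, during which the arm holds its last target. There are 200 camera calls.

## Working session

There is one attempt and no reset: what is moved stays moved. The work goes in short steps, each a Python script; the robot and the scene stay as the last script left them, time stands still between calls to the robot, and variables do not carry over. Pictures are saved under pics/ and viewed, at most 10 in all, crops included, and the job is handed in when it is done.

```bash
mkdir -p pics; python3 - <<'E'
from bench import ctrl
import cv2, numpy as np
np.set_printoptions(precision=4,suppress=True)
for n in("scene","side","wrist"):
    cv2.imwrite(f"pics/{n}0.png",ctrl.read_camera(n)); print(n,ctrl.camera_params(n))
print(ctrl.current_t(),ctrl.current_tool_pos(),ctrl.current_eef_rot())
a=cv2.imread("pics/scene0.png")
E
```

```text
scene {'fx': 363.0412380988483, 'fy': 363.0412380988483, 'cx': 256.36759810946353, 'cy': 197.62775957528763, 'pose': array([[ 0.723 , -0.4069,  0.5582,  1.0554],
       [ 0.6908,  0.4179, -0.59  , -0.5443],
       [ 0.0068,  0.8122,  0.5833,  0.6777],
       [ 0.    ,  0.    ,  0.    ,  1.    ]])}
side {'fx': 483.1640260960537, 'fy': 483.1640260960537, 'cx': 263.0941880631753, 'cy': 183.1034979213478, 'pose': array([[ 0.9835,  0.1154, -0.1395,  0.3005],
       [-0.1811,  0.6087, -0.7725, -1.2289],
       [-0.0042,  0.785 ,  0.6195,  1.1273],
       [ 0.    ,  0.    ,  0.    ,  1.    ]])}
wrist {'fx': 289.46498539451784, 'fy': 289.46498539451784, 'cx': 255.56052862569928, 'cy': 190.01550838230742, 'T_tool_cam': array([[-0.0002,  0.968 ,  0.251 ,  0.0693],
       [ 1.    ,  0.0003, -0.0004,  0.0001],
       [-0.0005,  0.251 , -0.968 , -0.1715],
       [ 0.    ,  0.    ,  0.    ,  1.    ]])}
0.15 [0.2299 0.5809 0.2135] [[-0.9298  0.368  -0.0004]
 [ 0.368   0.9298 -0.0008]
 [ 0.0001 -0.0009 -1.    ]]
```

View pics/scene0.png

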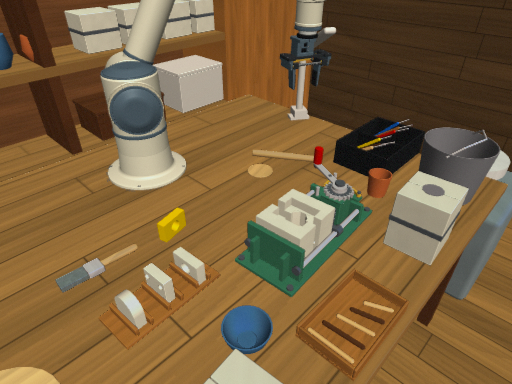

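View pics/side0.png

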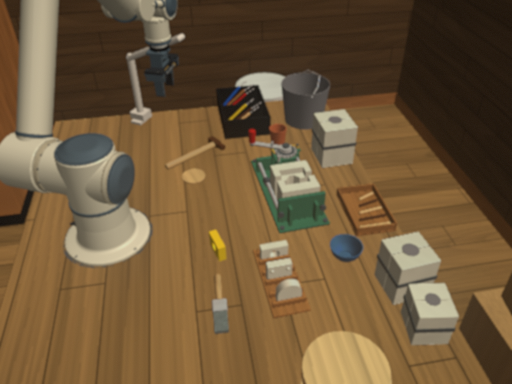

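The scene picture shows the clamp around (300,235) with its red grip at (319,155). The rack holds the arch at (128,310) and blocks at (158,283) and (188,265). A yellow look-alike stands at (172,225). I'll enlarge the rack and the clamp to tell the two blocks apart.

```bash
python3 - <<'E'
import cv2, numpy as np
a=cv2.imread("pics/scene0.png"); b=cv2.imread("pics/side0.png")
z=lambda i,x0,x1,y0,y1,w,h:cv2.resize(i[y0:y1,x0:x1],(w,h),interpolation=cv2.INTER_CUBIC)
c=np.zeros((600,800,3),np.uint8)
c[:300,:400]=z(a,100,220,245,335,400,300)   # 3.333
c[300:,:400]=z(b,245,325,235,295,400,300)   # 5
c[:300,400:]=z(a,230,390,140,260,400,300)   # 2.5
c[300:,400:]=z(b,230,350,120,210,400,300)   # 3.33
cv2.imwrite("pics/crop1.png",c)
E
```

```text
(no output)
```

View pics/crop1.png

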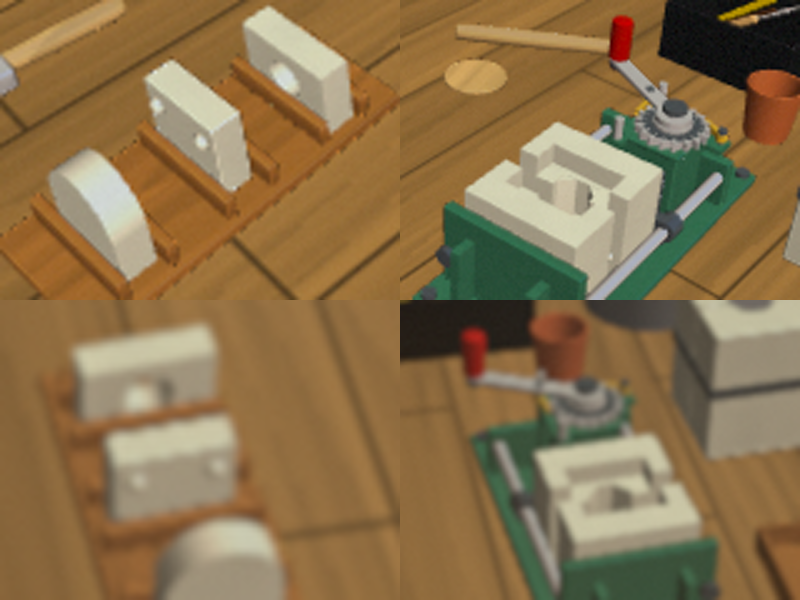

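The crop shows three rack pieces: the arch at scene (128,310), the block with two small round knobs at (158,283), and the block with one round hole at (188,265). The last is the collar: white plaster, 30 mm hole in the middle of its face. The yellow one, (172,225), is the look-alike. Next I cast rays for coarse poses.

```bash
cat > h.py <<'E'
import numpy as np, cv2
np.set_printoptions(precision=4,suppress=True)
from bench import ctrl
def cam(name):
    p=ctrl.camera_params(name)
    if name=="wrist":
        T=np.eye(4);T[:3,:3]=ctrl.current_eef_rot();T[:3,3]=ctrl.current_tool_pos();T=T@p["T_tool_cam"]
    else: T=p["pose"]
    return p,np.array(T)
def ray(c,px):
    p,T=c
    d=T[:3,:3]@np.array([(px[0]-p["cx"])/p["fx"],-(px[1]-p["cy"])/p["fy"],-1.])
    return T[:3,3],d
def onz(c,px,z):
    o,d=ray(c,px);return o+d*(z-o[2])/d[2]
def proj(c,P):
    p,T=c;v=T[:3,:3].T@(np.array(P)-T[:3,3])
    return np.array([p["cx"]+p["fx"]*v[0]/-v[2],p["cy"]+p["fy"]*v[1]/v[2]])
def tri(c1,p1,c2,p2):
    o,d=ray(c1,p1);q,e=ray(c2,p2);s=np.linalg.lstsq(np.c_[d,-e],q-o,rcond=None)[0]
    a,b=o+d*s[0],q+e*s[1];return (a+b)/2,np.linalg.norm(a-b)
def red(im):
    h=cv2.cvtColor(im,cv2.COLOR_BGR2HSV)
    m=((h[...,0]<4)|(h[...,0]>175))&(h[...,1]>190)&(h[...,2]>80)
    n,l,s,c=cv2.connectedComponentsWithStats(m.astype(np.uint8));i=1+np.argmax(s[1:,4]);return c[i],s[i]
def R(th): # tool down, tool x axis at angle th (deg) in world
    c,s=np.cos(np.radians(th)),np.sin(np.radians(th));return np.array([[c,s,0],[s,-c,0],[0,0,-1.]])
E
python3 - <<'E'
from h import *
S,D=cam("scene"),cam("side")
a=cv2.imread("pics/scene0.png"); b=cv2.imread("pics/side0.png")
ra,rb=red(a),red(b);print(ra,rb,"grip",tri(S,ra[0],D,rb[0]),onz(S,ra[0],.152),onz(D,rb[0],.152))
print("nut",onz(S,(341.2,182.8),.137),onz(D,(286.4,145.5),.137))
print("mould",*[onz(S,p,.13) for p in((304,236),(257.2,218))],*[onz(D,p,.13) for p in((278.6,194.4),(320,186.6))])
f=lambda x,y:(100+x*.3,245+y*.3)
g=lambda x,y:(245+x*.2,235+(y-300)*.2)
print("collar",*[onz(S,f(*p),.066) for p in((245,15),(265,5),(330,70),(352,52))],*[onz(D,g(*p),.066) for p in((75,352),(210,325),(216,342),(80,372))])
print("rack", *[onz(S,p,.01) for p in((103,315),(129,338),(219,268))])
print("mallet",onz(D,(215,143),.02),onz(D,(170,165),.01),"cup",onz(S,(378,175),.07),"bowl",onz(S,(246,325),.05))
print(ctrl.current_tool_pos(),ctrl.current_t())
E
```

```text
(array([317.7377, 155.0574]), array([314, 147,   9,  17, 122], dtype=int32)) (array([252.    , 133.8525]), array([249, 129,   7,  13,  61], dtype=int32)) grip (array([0.5318, 0.276 , 0.1543]), np.float64(0.008490869755787724)) [0.5331 0.2718 0.152 ] [0.5333 0.2875 0.152 ]
nut [0.6552 0.2133 0.137 ] [0.6479 0.209  0.137 ]
mould [ 0.7108 -0.0226  0.13  ] [ 0.5905 -0.0494  0.13  ] [ 0.5637 -0.0527  0.13  ] [ 0.7062 -0.0387  0.13  ]
collar [ 0.4749 -0.219   0.066 ] [ 0.4767 -0.2027  0.066 ] [ 0.561  -0.2106  0.066 ] [ 0.5587 -0.1892  0.066 ] [ 0.4748 -0.2052  0.066 ] [ 0.5607 -0.1979  0.066 ] [ 0.5611 -0.2128  0.066 ] [ 0.4748 -0.2223  0.066 ]
rack [ 0.4794 -0.416   0.01  ] [ 0.5696 -0.4062  0.01  ] [ 0.5567 -0.1499  0.01  ]
mallet [0.4029 0.4523 0.02  ] [0.214  0.3451 0.01  ] cup [0.6642 0.4269 0.07  ] bowl [ 0.7402 -0.238   0.05  ]
[0.2299 0.5809 0.2135] 0.15
```

```bash
python3 - <<'E'
from h import *
ctrl.goto([0.60,0.13,0.30],R(180)); 
c=cam("wrist"); im=ctrl.read_camera("wrist"); cv2.imwrite("pics/w1.png",im); np.save("w1.npy",c[1])
print(ctrl.current_t(),ctrl.current_q(),red(im))
E
```

```text
2.3167 [  6.7275  23.5507  71.4811   0.0101  84.9827 -83.3242] (array([390.4082, 117.986 ]), array([369, 106,  42,  25, 855], dtype=int32))
```

View pics/w1.png

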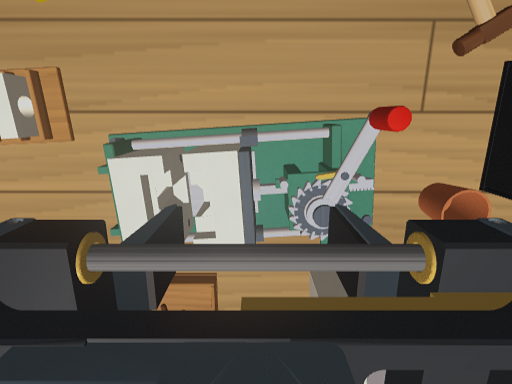

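The wrist picture shows the clamp with its -x base edge running (110,135)→(376,119), grip top at (397,118), nut at (323,216), and the mallet head and cup right of it, clear of the lever's swing.

```bash
python3 - <<'E'
from h import *
p,T=cam("wrist");c=(p,np.load("w1.npy"))
P=lambda q,z:onz(c,q,z)[:2]
ang=lambda a,b:np.degrees(np.arctan2(-(b-a)[0],(b-a)[1]))
print("nut",P((323,216),.137))
for n,a,b,z in(("base",(110,135),(376,119),.015),("mouldtop",(110,157),(241,148),.13),("rail",(133,145),(330,133),.06)):
    A,B=P(a,z),P(b,z);print(n,A,B,ang(A,B),np.linalg.norm(B-A))
im=cv2.imread("pics/w1.png")
h=cv2.cvtColor(im,cv2.COLOR_BGR2HSV);m=((h[...,0]<4)|(h[...,0]>175))&(h[...,1]>190)&(h[...,2]>200)
ys,xs=np.nonzero(m[90:140,350:430]);print("griptop",P((xs.mean()+350,ys.mean()+90),.178),len(xs))
print("grip mid",P((390.4,118),.152))
print("mallet head",P((485,30),.02),P((455,47),.02))
E
```

```text
nut [0.6498 0.213 ]
base [ 0.5606 -0.0953] [0.5363 0.315 ] 3.39448523831023 0.4110248261187732
mouldtop [ 0.5786 -0.0416] [0.5679 0.1134] 3.9382031985020687 0.1554486860060201
rail [ 0.5715 -0.0423] [0.5547 0.2345] 3.4689443740118686 0.27738331049809944
griptop [0.5372 0.2699] 235
grip mid [0.5335 0.2749]
mallet head [0.4143 0.4538] [0.4363 0.4154]
```

```bash
cat >> h.py <<'E'
PIV=np.array([0.650,0.2125]); YAW=3.5
def lev(a,z=0.138):
    t=np.radians(YAW+180)+a
    return [*(PIV+0.13*np.array([np.cos(t),np.sin(t)])),z], R(YAW+180+np.degrees(a)*0.5)
def swing(a0,a1,n=4,N=22,vel=0.15):
    for a in np.linspace(a0,a1,n+1)[1:]:
        p,o=lev(a)
        if ctrl.move_l(p,vel=vel,ori=o,contact_N=N):
            return True,where()
    return False,where()
def where():
    d=np.array(ctrl.current_tool_pos()[:2])-PIV
    return round(float((np.degrees(np.arctan2(d[1],d[0]))-180-YAW+180)%360-180)*np.pi/180,3)
E
python3 - <<'E'
from h import *
g=np.array([0.5345,0.2725]);d=g-PIV;a0=np.arctan2(d[1],d[0])-np.radians(180+YAW)
a0=(a0+np.pi)%(2*np.pi)-np.pi;print("a0",a0,np.linalg.norm(d))
p,o=lev(a0)
ctrl.goto([p[0],p[1],0.21],o); ctrl.command_gripper(0.7)
print("down hit",ctrl.move_l(p,vel=0.12,contact_N=10),ctrl.current_tool_pos())
ctrl.command_gripper(0.37); print("w",ctrl.current_grip_width(),ctrl.current_contact_force())
print("back",swing(a0,-0.66,2),ctrl.current_contact_force(),ctrl.current_t())
cv2.imwrite("pics/s2.png",ctrl.read_camera("scene"))
print("drive",swing(where(),0.66),ctrl.current_contact_force(),ctrl.current_t())
cv2.imwrite("pics/s3.png",ctrl.read_camera("scene"))
a=cv2.imread("pics/s2.png");b=cv2.imread("pics/s3.png")
z=lambda i:cv2.resize(i[120:270,230:390],(400,375),interpolation=cv2.INTER_CUBIC)
cv2.imwrite("pics/c2.png",np.hstack([z(a),z(b)]))
E
```

```text
a0 -0.5401968178801932 0.13015471562721043
down hit False [0.535  0.2726 0.1386]
w 0.3702013186078486 [0.2994 0.4692 0.5558]
back (False, -0.659) [ 0.8686 -0.5273  1.1491] 5.55
drive (False, 0.655) [-0.6589  2.1133 -0.5024] 7.3333
```

View pics/c2.png

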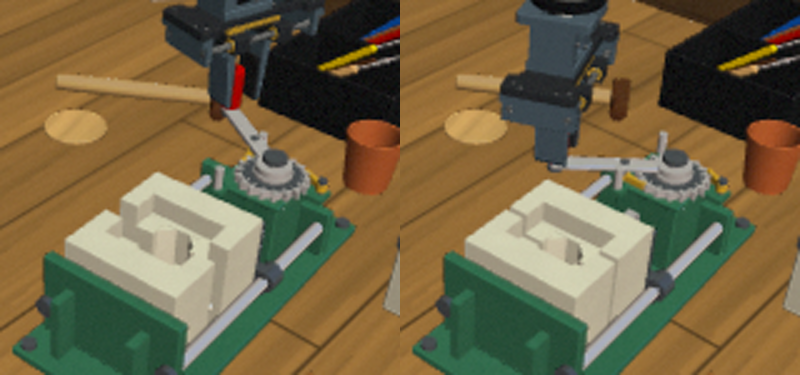

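The two crops show one stroke working: the parting gap narrowed clearly, and the grip stays between the fingers. I'll repeat until the drive stroke is blocked.

```bash
python3 - <<'E'
from h import *
for k in range(4):
    b=swing(where(),-0.66); d=swing(where(),0.66); f=ctrl.current_contact_force()
    print(k,b,d,f,ctrl.current_t())
    if d[0]: break
cv2.imwrite("pics/s4.png",ctrl.read_camera("scene"));cv2.imwrite("pics/d4.png",ctrl.read_camera("side"))
E
```

```text
0 (False, -0.651) (True, 0.083) [-3.4294 16.0904  2.4755] 10.2167
```

```bash
python3 - <<'E'
from h import *
p,o=lev(where()-0.03); ctrl.move_l(p,ori=o); ctrl.command_gripper(0.6)
ctrl.move_l([p[0],p[1],0.23],vel=0.25)
ctrl.goto([0.645,-0.09,0.27],R(90)); ctrl.sleep(0.2)
c=cam("wrist"); im=ctrl.read_camera("wrist"); cv2.imwrite("pics/w5.png",im); np.save("w5.npy",c[1])
print(ctrl.current_t(),ctrl.current_q())
ctrl.goto([0.515,-0.29,0.24],R(90)); ctrl.sleep(0.2)
c=cam("wrist"); i2=ctrl.read_camera("wrist"); cv2.imwrite("pics/w6.png",i2); np.save("w6.npy",c[1])
print(ctrl.current_t(),ctrl.current_q())
cv2.imwrite("pics/c5.png",np.vstack([cv2.resize(im[0:240],(640,300)),cv2.resize(i2[0:240],(640,300))]))
E
```

```text
13.0583 [-13.1195  27.9741  68.5855   0.003   83.4507 -13.2204]
14.2583 [-35.0655  24.1663  79.9968   0.0053  75.8244 -35.155 ]
```

View pics/c5.png

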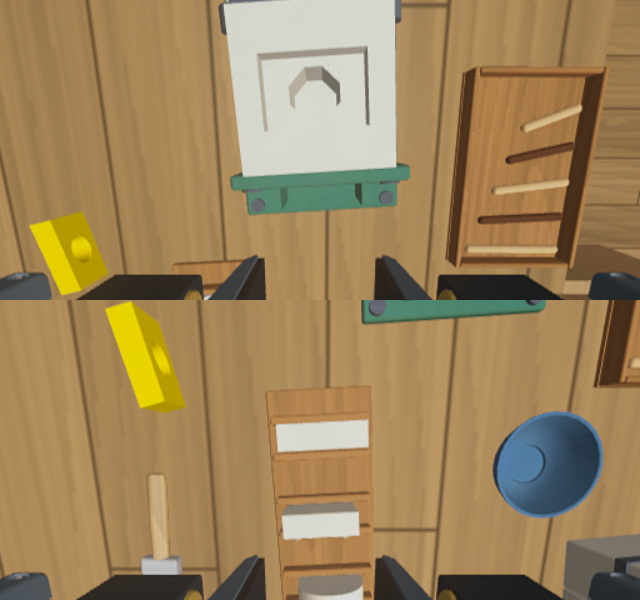

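The top half of the picture shows the mould shut with no gap, and the recess at about (258..370, 50..130). The bottom half shows the rack, with the collar in the slot nearest the clamp at (323,437); the knobbed slab and the arch lie below it. I'll measure the recess and the collar now.

```bash
python3 - <<'E'
from h import *
p,_=cam("wrist")
def white(im,v,s=45):
    h=cv2.cvtColor(im,cv2.COLOR_BGR2HSV);return ((h[...,2]>v)&(h[...,1]<s)).astype(np.uint8)
# collar
c=(p,np.load("w6.npy"));im=cv2.imread("pics/w6.png")
roi=im[90:130,215:305];h=cv2.cvtColor(roi,cv2.COLOR_BGR2HSV)
print("V col",h[:,38,2]);print("S col",h[:,38,1]);
m=white(im,150);m[:90]=0;m[125:]=0;m[:,:215]=0;m[:,305:]=0
cs,_=cv2.findContours(m,cv2.RETR_EXTERNAL,cv2.CHAIN_APPROX_NONE);k=max(cs,key=cv2.contourArea)
b=cv2.boxPoints(cv2.minAreaRect(k));print(b)
for z in(.066,):
    W=np.array([onz(c,q,z)[:2] for q in b]);print(W,W.mean(0),[np.linalg.norm(W[i]-W[i-1]) for i in range(4)])
# mould
c=(p,np.load("w5.npy"));im=cv2.imread("pics/w5.png")
m=white(im,150);m[142:]=0;m[:,:170]=0;m[:,330:]=0
cs,_=cv2.findContours(m,cv2.RETR_EXTERNAL,cv2.CHAIN_APPROX_NONE);k=max(cs,key=cv2.contourArea)
b=cv2.approxPolyDP(k,5,True)[:,0];print("mould",b.tolist());print(np.array([onz(c,q,.13)[:2] for q in b]))
g=cv2.cvtColor(im,cv2.COLOR_BGR2GRAY)
print("row70",g[70,200:304].tolist());print("col260",g[0:142,230].tolist())
E
```

```text
V col [180 172 173 183 184 186 186 183 202 218 216 216 216 216 216 216 216 216
 216 216 217 217 217 217 217 217 217 218 221 207 163 149 178 185 185 186
 184 177 173 174]
S col [139 144 146 139 139 138 147  95  21  11  12  12  12  12  12  11  12  12
  12  12  12  13  13  12  12  12  12  12  10  27 113 151 140 138 139 138
 144 144 137 138]
[[220.4779  99.0801]
 [293.3812  95.2431]
 [294.5359 117.1823]
 [221.6326 121.0193]]
[[ 0.477  -0.2012]
 [ 0.56   -0.1969]
 [ 0.5622 -0.2211]
 [ 0.4776 -0.2256]] [ 0.5192 -0.2112] [np.float64(0.024346243655297906), np.float64(0.08310605393411012), np.float64(0.02428284722325237), np.float64(0.08463762980101795)]
mould [[179, 3], [195, 141], [316, 133], [315, 0]]
[[ 0.5728  0.0844]
 [ 0.5815 -0.0455]
 [ 0.7098 -0.0369]
 [ 0.7021  0.0872]]
row70 [213, 213, 213, 213, 213, 213, 214, 212, 172, 171, 169, 211, 216, 215, 214, 214, 214, 214, 214, 214, 214, 214, 214, 214, 214, 214, 214, 214, 214, 214, 217, 174, 175, 176, 175, 174, 174, 174, 175, 174, 178, 205, 215, 215, 214, 214, 214, 214, 214, 214, 214, 214, 214, 213, 213, 213, 213, 213, 213, 213, 213, 214, 2
[... 224 characters left out ...]
 213, 213, 213, 213, 213, 213, 213, 213, 213, 212, 212, 212, 212, 212, 213, 212, 213, 213, 213, 212, 213, 213, 213, 213, 212, 213, 213, 213, 213, 213, 213, 213, 213, 213, 213, 213, 213, 215, 203, 168, 147, 148, 149, 147, 179, 210, 215, 214, 214, 214, 214, 214, 214, 215, 215, 215, 215, 215, 210, 209, 215, 214, 209, 209, 215, 215, 216, 217, 217, 217, 217, 216, 216, 216, 216, 215, 215, 215, 215, 215, 215, 214, 214, 214, 214, 214, 214, 214, 214, 214, 214, 214, 214, 214, 214, 214, 214, 214, 214, 214, 214, 214, 215, 215, 215, 215, 215, 215, 215, 215, 215, 215, 215, 215, 215, 215, 214, 214, 215, 214, 214, 214, 213, 213, 214, 213, 214, 213, 213, 213, 213, 213, 213, 213, 213, 215, 207, 166, 113, 120]
```

```bash
cat >> h.py <<'E'
def RT(th,phi):
    u=np.array([np.cos(np.radians(th)),np.sin(np.radians(th)),0]);k=np.array([0,0,1.]);c,s=np.cos(np.radians(phi)),np.sin(np.radians(phi))
    x=u*c+k*s;z=u*s-k*c;return np.c_[x,np.cross(z,x),z]
E
python3 - <<'E'
from h import *
p,_=cam("wrist");c=(p,np.load("w5.npy"))
print("recess l/r/far",*[onz(c,q,.13)[:2] for q in((207.5,70),(294.8,70),(230,40.5))])
print("yellow",*[onz(c,q,.0)[:2] for q in((62,235),(28,180),(85,215),(65,170))])
S=cam("scene");print("rib",onz(S,(260,171),0),"mallet",onz(S,(253,153),.01),"yellow",onz(S,(160,236),0),onz(S,(186,220),0))
for phi in(60,70):
  for P in((.42,.03),(.45,.05),(.5,.03),(.45,.1)):
    for th in(0,20,-20,90):
      q=ctrl.ik([*P,.03],RT(th,phi));q2=ctrl.ik([*P,.10],RT(th,phi))
      if q is not None and q2 is not None: print(phi,P,th,np.array(q))
E
```

```text
recess l/r/far [0.5975 0.025 ] [0.6852 0.0252] [0.6207 0.052 ]
yellow [ 0.3288 -0.2097] [ 0.291  -0.1174] [ 0.3715 -0.175 ] [ 0.3513 -0.1015]
rib [0.3036 0.268  0.    ] mallet [0.2061 0.3327 0.01  ] yellow [ 0.3411 -0.1781  0.    ] [ 0.3364 -0.0847  0.    ]
60 (0.42, 0.03) 90 [-40.0699  53.9191 106.6956  43.7693  73.3445 -74.6255]
60 (0.45, 0.05) -20 [ 28.0668  79.9069 150.3889 220.4978  97.2291 -54.7654]
60 (0.45, 0.05) 90 [-36.1929  54.0219 104.5001  46.6855  73.8571 -72.0841]
60 (0.5, 0.03) 20 [ -34.5831   79.4555  150.1242  135.012    93.3188 -128.424 ]
60 (0.5, 0.03) -20 [ 18.5754  71.0979 144.5595 212.6865  89.3364 -68.684 ]
60 (0.5, 0.03) 90 [-34.8403  54.8264  96.6623  46.5465  78.2758 -66.4146]
60 (0.45, 0.1) -20 [ 38.2611  68.8788 142.7791 228.5615  79.2518 -62.9783]
60 (0.45, 0.1) 90 [-31.4557  53.8912 107.7878  51.5688  70.5735 -73.481 ]
70 (0.42, 0.03) 90 [-42.2838  60.2586 103.3572  44.6793  81.385  -77.815 ]
70 (0.45, 0.05) 90 [-38.4663  60.2671 101.3773  47.9988  81.921  -75.5792]
70 (0.5, 0.03) -20 [ 22.6653  83.7682 144.048  221.5944 106.4    -58.4339]
70 (0.5, 0.03) 90 [-36.9404  60.7528  93.6074  48.8162  86.3321 -69.723 ]
70 (0.45, 0.1) -20 [ 43.4429  79.4023 141.0959 237.205   90.731  -54.4826]
70 (0.45, 0.1) 90 [-33.9769  60.2902 104.9196  52.6333  78.6603 -77.5311]
```

```bash
python3 - <<'E'
from h import *
C=np.array([0.519,-0.2112]);o=R(93)
ctrl.command_gripper(1.0)
ctrl.goto([*C,0.10],o)
h=ctrl.move_l([*C,0.036],vel=0.06,contact_N=5);print("down",h,ctrl.current_tool_pos(),ctrl.current_contact_force())
if not h:
    ctrl.command_gripper(0.8);print("w",ctrl.current_grip_width(),ctrl.current_grasp_force(),ctrl.current_contact_force())
    ctrl.move_l([*C,0.16],vel=0.12);print("w",ctrl.current_grip_width(),ctrl.current_grasp_force(),ctrl.current_contact_force(),ctrl.current_t())
E
```

```text
down False [ 0.5192 -0.2113  0.0363] [ 0.0977 -0.1282 -0.709 ]
w 0.917015743087255 30.00092178583145 [-0.7147  0.1135  4.5246]
w 0.9189906387333956 29.99978095293045 [ 0.7494  0.3368 -1.2734] 18.3417
```

The collar is held by its ends at 83.6 mm. Next I tilt it and lay it down.

```bash
python3 - <<'E'
from h import *
P=[0.44,0.10];o=RT(90,65)
ctrl.goto([0.44,0.06,0.18],R(90)); ctrl.goto([*P,0.08],o)
print(ctrl.current_t(),ctrl.current_grip_width(),ctrl.current_tool_pos())
print("hit",ctrl.move_l([*P,0.021],vel=0.06,contact_N=5),ctrl.current_tool_pos(),ctrl.current_contact_force())
ctrl.command_gripper(1.0); ctrl.sleep(0.2)
t=np.array(ctrl.current_tool_pos()); ctrl.move_l(list(t-0.10*o[:,2]),vel=0.2)
ctrl.goto([0.44,-0.03,0.22],R(90)); ctrl.sleep(0.1)
c=cam("wrist"); im=ctrl.read_camera("wrist"); cv2.imwrite("pics/w7.png",im); np.save("w7.npy",c[1]);print(ctrl.current_t())
E
```

```text
20.6417 0.9218665375751413 [0.44   0.0998 0.08  ]
hit True [0.4399 0.1001 0.0215] [-0.9365 -2.6568  6.0819]
24.0167
```

View pics/w7.png

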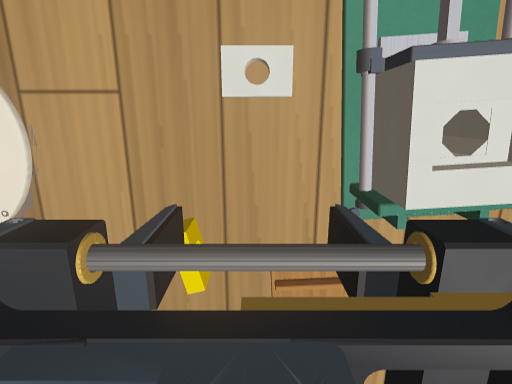

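The collar lies flat and free at (257,71), hole up. Now I regrasp it by its long sides and carry it over the recess.

```bash
cat >> h.py <<'E'
REC=np.array([0.6414,0.0238]);RY=3.7
def flat(im,c,z,box):
    h=cv2.cvtColor(im,cv2.COLOR_BGR2HSV);m=((h[...,2]>150)&(h[...,1]<45)).astype(np.uint8)
    M=np.zeros_like(m);x0,x1,y0,y1=box;M[y0:y1,x0:x1]=m[y0:y1,x0:x1]
    k=max(cv2.findContours(M,cv2.RETR_EXTERNAL,cv2.CHAIN_APPROX_NONE)[0],key=cv2.contourArea)
    W=np.array([onz(c,q,z)[:2] for q in k[:,0]],np.float32)
    (cx,cy),_,_=r=cv2.minAreaRect(W*1000);b=cv2.boxPoints(r)/1000
    e=[b[1]-b[0],b[2]-b[1]];l=max(e,key=np.linalg.norm);y=np.degrees(np.arctan2(l[1],l[0]));y=(y+90)%180-90
    return np.array([cx,cy])/1000,y,[np.linalg.norm(v) for v in e]
E
python3 - <<'E'
from h import *
p,_=cam("wrist");c=(p,np.load("w7.npy"))
C,y,s=flat(cv2.imread("pics/w7.png"),c,.024,(205,310,30,115));print(C,y,s)
assert abs(max(s)-.084)<.004 and abs(min(s)-.056)<.004
o=R(180+y)
ctrl.goto([*C,0.09],o)
h=ctrl.move_l([*C,0.011],vel=0.1,contact_N=5);print("hit",h,ctrl.current_tool_pos())
if not h:
    ctrl.command_gripper(0.5);print("w",ctrl.current_grip_width(),ctrl.current_grasp_force())
    ctrl.move_l([*C,0.18],vel=0.15);print("w",ctrl.current_grip_width())
    ctrl.goto([*REC,0.19],R(180+RY));ctrl.sleep(0.2);print(ctrl.current_tool_pos(),ctrl.current_contact_force(),ctrl.current_t())
    cv2.imwrite("pics/s8.png",ctrl.read_camera("scene"))
E
```

```text
[0.441  0.0907] -0.048538208 [np.float32(0.084391505), np.float32(0.056220356)]
hit False [0.4413 0.0907 0.0114]
w 0.612294679440115 30.000033974647522
w 0.6136867285805472
[0.6405 0.0244 0.1902] [-0.1823  0.4567 -1.1931] 29.15
```

```bash
python3 - <<'E'
from h import *
a=np.radians(RY);ex=np.array([np.cos(a),np.sin(a)]);ey=np.array([-ex[1],ex[0]])
ctrl.move_l([*REC,0.150],vel=0.1)
for dx,dy in((0,0),(1.5,0),(-1.5,0),(0,1.5),(0,-1.5),(1.5,1.5),(-1.5,-1.5),(1.5,-1.5),(-1.5,1.5)):
    q=REC+ex*dx/1000+ey*dy/1000
    ctrl.move_l([*q,0.145],vel=0.1)
    h=ctrl.move_l([*q,0.1335],vel=0.04,contact_N=6);z=ctrl.current_tool_pos();f=ctrl.current_contact_force()
    print(dx,dy,h,z,f,ctrl.current_wrist_torque(),ctrl.current_t())
    if z[2]<0.1365: break
E
```

```text
0 0 False [0.6412 0.0238 0.1332] [-0.4697  0.7865  0.0809] [0.0056 0.0347 0.0045] 30.4333
```

It went in 8–10 mm without force. Now I release it and press down evenly on both sides of the hole.

```bash
python3 - <<'E'
from h import *
ctrl.command_gripper(0.75); ctrl.move_l([*REC,0.17],vel=0.15); ctrl.command_gripper(0.32)
h=ctrl.move_l([*REC,0.1285],vel=0.04,contact_N=20);print("press",h,ctrl.current_tool_pos(),ctrl.current_contact_force())
ctrl.move_l([*REC,0.20],vel=0.2)
ctrl.goto([0.645,-0.09,0.27],R(90)); ctrl.sleep(0.2)
w=ctrl.read_camera("wrist");cv2.imwrite("pics/w9.png",w);s=ctrl.read_camera("scene");cv2.imwrite("pics/s9.png",s);print(ctrl.current_t())
cv2.imwrite("pics/c9.png",np.vstack([cv2.resize(w[0:170,120:390],(600,378)),cv2.resize(s[150:250,220:400],(600,222*600//400))[:222]]))
E
```

```text
press True [0.6411 0.0238 0.1303] [-2.9709  0.2578  8.9866]
35.0833
```

View pics/c9.png

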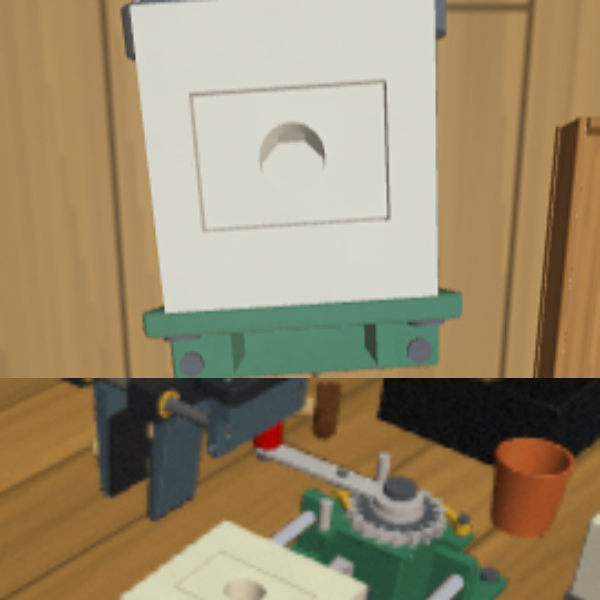

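The collar sits flush with an even seam all round, the mould is shut, and the robot is clear. I'm handing it in.

```bash
python3 -c "
from bench import ctrl
print(ctrl.sign_off())"
```

```text
the job is handed in; nothing more can be done
None
```

I shut the mould with the lever, laid the collar flat, regrasped it and pressed it flush into the recess (fingertips stopped at 130.3 mm; mould top is at 130 mm), then handed the job in at about 35 s without knowingly moving anything else.

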